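# Clamp the red stations of the inspection fixture

## Task

In the row of four toggle clamps on the inspection fixture, the two with red grips stand open over their brass parts: swing each red handle up and over towards its part until it is fully home, so that the arm holds the part down. Leave both blue-gripped clamps exactly as they stand, the open one open and the shut one shut, and don't knock them on the way.

Things in the scene. Friction and masses are not known exactly. Their poses are not given: they have to be found in the camera images.
- red_a_tip (a point): First red-gripped clamp, open; four clamps stand in a row, 52 mm apart, in any order. Point: middle of the end of its grip (16 wide, 14 thick, 47 long). z: out along the lever from the hinge, which is 85 mm back and 115 mm over the granite. y: hinge axis, along the row. -x: the way to swing, to its nest and brass part (52 mm from the hinge). Behind the lever (+x) is clear for 60 mm, down to 60 mm high.
- red_a (a joint): First red lever, rad: 0 fully open (leaning 29 deg from vertical, away from its nest, hold-down arm up); grows as it swings towards the nest; 0.9 at the fixed stop (23 deg past vertical, arm level, rubber foot on the brass part). Starts 0 to 0.15. Stays where left: friction only, 2 to 6 N; push its grip 50 to 65 mm above the hinge.
- red_b_tip (a point): Second red-gripped clamp, open over a brass part. Point, axes and build as for the first red clamp: lever 85 mm, hinge 115 mm over the granite.
- red_b (a joint): Second red lever, rad: 0 fully open (leaning 29 deg from vertical, away from its nest, hold-down arm up); grows as it swings towards the nest; 0.9 at the fixed stop (23 deg past vertical, arm level, rubber foot on the brass part). Starts 0 to 0.15. Stays where left: friction only, 2 to 6 N; push its grip 50 to 65 mm above the hinge.
- blue_open_tip (a point): Blue-gripped clamp standing open over an empty nest (dark block, 36 mm square); stays as it is. Point, axes and build as for the first red clamp: lever 85 mm, hinge 115 mm over the granite.
- blue_shut_tip (a point): Blue-gripped clamp already shut on a brass part, lever leaning the other way; stays as it is. Point, axes and build as for the first red clamp: lever 85 mm, hinge 115 mm over the granite.

How it is judged:
By the outcome, as a careful person would: the job done as asked, in the order asked, and still so for the second after the job is handed in, with the robot touching nothing.
It also fails if it takes over 32 s, if anything falls off the work surface, if the arm or the gripper's body presses on something with over 40 N, if the wrist force passes 120 N, or if a joint passes its speed limit or range.

## Robot

A 7-joint arm with a two-finger parallel gripper is mounted at the origin on the work surface. World frame = base frame: x ahead of the robot, y to its left, z up, the work surface at z = 0. Lengths are in mm, angles in rad, forces in N, time in s.
With the tool pointing down it reaches from about 350 to 900 mm from the base axis. Payload 7.2 kg.
Tool frame: the origin (TCP) lies midway between the tips of the shut fingers; the grasp point (between the pads) lies 19 mm behind it; z points along the fingers, x is the direction in which the jaws open and shut, and the axes are right-handed (so a half turn about z gives the same grasp; the last joint's range is limited). The gripper opens to 85 mm and grips with 20 to 120 N. Pads are 22 mm wide; open, the fingers measure 114 mm over their backs; the gripper's body (76 mm by 85 mm) begins 54 mm behind the grasp point. The pads swing forward as they close: fully open they stand 13 mm farther back than shut.
Start: joints at [1.163, 0.411, -0.013, 1.596, 0.006, 1.134, -0.082], TCP at [208.3, -589.271, 231.297] pointing down, gripper open.
Joint ranges: [-2.95, 2.95], [-0.29, 1.99], [-1.47, 1.44], [0.14, 2.54], [-1.03, 4.17], [0.13, 1.85], [-2.86, 2.86]. Speed limits (rad/s): [2.39, 2.39, 3.01, 3.01, 3.14, 3.14, 3.14].

## Interface

Orientations are given as a rotation vector (axis times angle).
In Python, from workcell import status, cams, ctrl gives the robot as it stands.
- The arm moves only by the tool carry_out, never from a script. Its argument "steps" is a list of rows, each an object of numbers: "ax", "ay", "az": the turn, a rotation vector about the tool's x, y, z in rad; "dx", "dy", "dz": the shift along the tool's x, y, z in cm; "grip": the closure, from 0 (fully open) to 1 (shut). A call has 1 to 5 rows; each row is the pose to reach, as a shift and turn from the pose commanded when the call began, along the tool's axes at that moment; what a row does not reach only later rows make up. A row lasts 1/10 s, in which the tool goes at most 50 mm and 8.59 degrees, less where a joint would pass 70% of its speed; a pose out of reach is approached as far as the arm can. A call with a gripper value outside its range is refused whole. The fingers move at their own pace and stop on an object; "grip_force" is the grip in N (left out, the last holds). Time passes only in rows, so rows that repeat a pose let the fingers close. It gives the time, the measured TCP pose, the force and the opening at its end, in the units of the state.
- status.get_obs(): the state, without advancing time (a new reading comes with each control period).
- cams.capture(name): name is "scene" or "top" or "wrist"; returns a dict with "image" (420x560x3 uint8, red, green, blue), "mtx" (3x3 intrinsics, pixels), "k1" (the pictures are not rectified: a ray, as slopes to the right and down, at radius r is drawn at 1 + k1 r^2 times it, then the intrinsics apply), "rvec" (rotation vector, rad) and "tvec" (3), from world to camera coordinates, as OpenCV has them. Camera axes: x right, y down, z forward; pixel columns grow to the right and rows downward; lengths in mm; the calibration is good to about 2 mm. A picture is of the moment at which its call begins. There is no depth.
- ctrl.sign_off(): hands the job in, once; it reports no verdict.
The state is a dict: "clock": time; "joint_positions": joint angles; "qd": joint speeds; "joint_efforts": joint torques, N m; "tcp_pos": TCP position; "tcp_rot": TCP orientation; "ft_force": force on the tool from outside, world axes, zero at the start; "ft_torque": the same for the moment, N m; "opening": finger opening in mm.
Only numpy, scipy, OpenCV 4.12 (cv2) and the standard library are available. Lean on these libraries where they do the work, as an engineer would, in place of code of your own. Each camera call takes 0.05 s, during which the arm holds its last target. There are 200 camera calls.

## Working session

There is one attempt and no reset: what is moved stays moved. The work goes in short steps, Python scripts to look and compute and a tool call to move; the robot and the scene stay as the last step left them, time stands still between calls to the robot, and variables do not carry over. Pictures are saved under pics/ and viewed, about 8 in all and at most 12, crops included, and the job is handed in when it is done.

Besides the shell and the picture viewer there is one more tool, called as name(argument=value, ...), one argument or row to a line, values as JSON. carry_out: Moves the arm, as the interface text tells. Its arguments: {"type":"object","properties":{"steps":{"type":"array"},"grip_force":{"type":"number"}},"required":["steps"]}

```bash
mkdir -p pics
cat > h.py <<'E'
import numpy as np,cv2
from workcell import status,cams,ctrl
def cap(n,f=None):
    c=cams.capture(n)
    if f: cv2.imwrite('pics/'+f,c['image'][:,:,::-1])
    return c
def ray(c,u,v):
    K=np.array(c['mtx']);x=np.array([(u-K[0,2])/K[0,0],(v-K[1,2])/K[1,1]]);s=x.copy()
    for _ in range(20): s=x/(1+c['k1']*(s@s))
    R=cv2.Rodrigues(np.array(c['rvec'],float))[0];t=np.array(c['tvec'],float).ravel()
    d=R.T@np.array([s[0],s[1],1.]);return -R.T@t,d/np.linalg.norm(d)
def plane(c,u,v,z):
    o,d=ray(c,u,v);return o+d*(z-o[2])/d[2]
def tri(c1,p1,c2,p2):
    o1,d1=ray(c1,*p1);o2,d2=ray(c2,*p2)
    s=np.linalg.lstsq(np.c_[d1,-d2],o2-o1,rcond=None)[0]
    a=o1+s[0]*d1;b=o2+s[1]*d2;return (a+b)/2,np.linalg.norm(a-b)
def proj(c,P):
    R=cv2.Rodrigues(np.array(c['rvec'],float))[0];p=R@np.array(P,float)+np.array(c['tvec'],float).ravel()
    s=p[:2]/p[2];s=s*(1+c['k1']*(s@s));K=np.array(c['mtx']);return s*[K[0,0],K[1,1]]+K[:2,2]
E
python3 - <<'E'
from h import *
ims=[cap(n,n+'1.png') for n in('scene','top')]
for c in ims: print(ray(c,280,210))
print(status.get_obs())
cv2.imwrite('pics/both.png',cv2.resize(np.vstack([c['image'] for c in ims])[:,:,::-1],None,fx=.7,fy=.7))
E
```

```text
(array([ 844.31748598, -367.45766285,  714.6917351 ]), array([-0.40893003,  0.55798405, -0.72210113]))
(array([496.01483618,  56.93008681, 980.43034311]), array([ 0.10472986, -0.02789774, -0.99410934]))
{'clock': 0.1, 'joint_positions': array([ 1.16282262,  0.41181475, -0.01272257,  1.59694037,  0.00557376,
        1.13433261, -0.08220814]), 'qd': array([-5.09902760e-04, -7.30605416e-05,  3.69316978e-04, -1.53133174e-03,
        7.11082994e-05, -1.81099943e-03, -6.03269259e-04]), 'joint_efforts': array([ 3.02130087e-03, -6.01831913e+01,  6.84248004e-01, -3.00085902e+01,
        1.40227922e-02,  6.45368476e-03, -4.73903310e-05]), 'tcp_pos': array([ 208.12466923, -588.85447197,  230.54851245]), 'tcp_rot': array([-2.56441794e+00,  1.81341092e+00,  1.93787131e-03]), 'ft_force': array([-0.51922498, -0.16523204,  0.42379735]), 'ft_torque': array([-0.05799686,  0.03363767,  0.03049925]), 'opening': 85.41406213610217}
```

View pics/scene1.png

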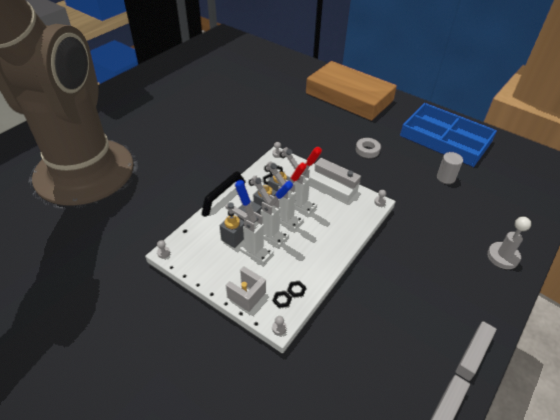

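View pics/top1.png

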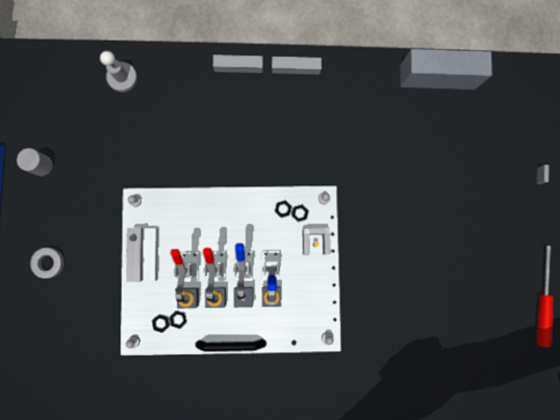

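Scene: the red grips are at about (300,172) and (314,157), blue at (285,188) and (242,192). Top: from left to right, red (177,257), red (209,255), blue open (240,252), blue shut (272,284). The nests are below them in the picture.

Run:
```python
from h import *
S=cap('scene');T=cap('top')
def blobs(c,box,col):
    h=cv2.cvtColor(c['image'],cv2.COLOR_RGB2HSV);m=((h[...,1]>150)&(h[...,2]>60))
    m&=((h[...,0]<8)|(h[...,0]>172)) if col=='r' else ((h[...,0]>105)&(h[...,0]<130))
    z=np.zeros_like(m);x0,y0,x1,y1=box;z[y0:y1,x0:x1]=m[y0:y1,x0:x1]
    n,l,st,ce=cv2.connectedComponentsWithStats(z.astype(np.uint8))
    for i in range(1,n):
        if st[i,4]>15: print(col,st[i],ce[i].round(1), cv2.minAreaRect(np.argwhere(l==i)[:,::-1].astype(np.float32)))
for col in'rb':
    print('scene');blobs(S,(220,130,340,230),col);print('top');blobs(T,(150,220,300,310),col)
# row geometry from top picture nests at z~45, plate
for p in [(186,297),(215,297),(244,296),(272,296)]: print(p,plane(T,*p,60).round(0))
for p in [(177,257),(209,255),(240,252)]: print(p,plane(T,*p,180).round(0))
v=np.vstack([cv2.resize(S['image'][130:270,190:350],None,fx=4,fy=4)[:300*2],])
w=cv2.resize(T['image'][215:315,150:310],None,fx=4,fy=4)
cv2.imwrite('pics/crop.png',cv2.resize(np.vstack([v,w]),None,fx=.62,fy=.62)[:,:,::-1])
```

```text
scene
r [291 147  31  34 295] [306.6 162.7] ((306.1861877441406, 163.66551208496094), (9.467185020446777, 41.93796920776367), 41.633541107177734)
top
r [203 248  11  16 121] [208.2 255.6] ((208.40000915527344, 255.7000274658203), (16.12761688232422, 7.905693531036377), 71.56504821777344)
r [171 250  12  15 119] [176.4 256.9] ((176.4224395751953, 256.8190002441406), (16.019386291503906, 7.7470808029174805), 66.80140686035156)
scene
b [236 180  14  25 196] [242.1 191.8] ((242.02392578125, 191.99244689941406), (25.897296905517578, 8.481866836547852), 72.47443389892578)
b [276 181  17  17 142] [283.9 189.1] ((284.0, 189.00001525878906), (7.071067810058594, 19.798988342285156), 45.0)
top
b [236 244   9  17 131] [239.8 252. ] ((240.0, 252.0), (16.0, 8.0), 90.0)
b [267 275  10  16 124] [271.7 283.1] ((271.5, 282.5), (15.0, 9.0), 90.0)
(186, 297) [427. 203.  60.]
(215, 297) [428. 149.  60.]
(244, 296) [430.  95.  60.]
(272, 296) [431.  43.  60.]
(177, 257) [500. 201. 180.]
(209, 255) [504. 149. 180.]
(240, 252) [510.  99. 180.]
```

View pics/crop.png

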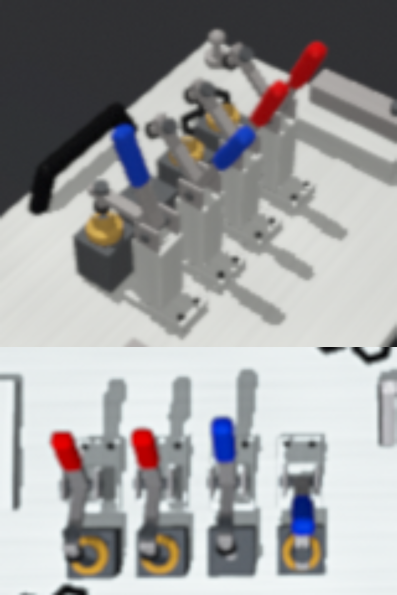

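Run:
```python
from h import *
S=cap('scene');T=cap('top')
for a,b in [((317.4,149.4),(174.2,251.8)),((300.9,165.5),(207,250.2)),((288,183),(239.8,246))]: print(tri(S,a,T,b), plane(T,*b,190).round(0))
o=status.get_obs();R=cv2.Rodrigues(o['tcp_rot'])[0];print(R.round(3),o['tcp_pos'],o['ft_force'])
```

```text
(array([507.74415256, 203.8196464 , 190.02219674]), np.float64(0.9069843074749321)) [508. 204. 190.]
(array([510.29686456, 150.47145954, 188.36475156]), np.float64(3.6404547984358477)) [512. 151. 190.]
(array([519.02204374,  98.38423362, 188.79047041]), np.float64(1.271157859013446)) [519.  99. 190.]
[[ 0.333 -0.943 -0.   ]
 [-0.943 -0.333  0.   ]
 [-0.001  0.    -1.   ]] [ 208.25085735 -589.1211779   231.01851413] [-0.03457953 -0.10455329  0.40704825]
```

carry_out(
  steps=[
    {"dx": -2.8,"dy": -22.2,"dz": -5,"az": 0.34,"grip": 1},
    {"dx": -2.8,"dy": -22.2,"dz": -5,"az": 0.34,"grip": 1},
    {"dx": -2.8,"dy": -22.2,"dz": -5,"az": 0.34,"grip": 1},
    {"dx": -2.8,"dy": -22.2,"dz": -5,"az": 0.34,"grip": 1},
    {"dx": -2.8,"dy": -22.2,"dz": -5,"az": 0.34,"grip": 1},
  ],
)

```text
validation failed for argument at $.st...
```

carry_out(
  steps=[
    {"ax": 0,"ay": 0,"az": 0.34,"dx": -2.8,"dy": -22.2,"dz": -5,"grip": 1},
    {"ax": 0,"ay": 0,"az": 0.34,"dx": -2.8,"dy": -22.2,"dz": -5,"grip": 1},
    {"ax": 0,"ay": 0,"az": 0.34,"dx": -2.8,"dy": -22.2,"dz": -5,"grip": 1},
    {"ax": 0,"ay": 0,"az": 0.34,"dx": -2.8,"dy": -22.2,"dz": -5,"grip": 1},
    {"ax": 0,"ay": 0,"az": 0.34,"dx": -2.8,"dy": -22.2,"dz": -5,"grip": 1},
  ],
)

```text
clock: 0.8
tcp_pos: [412.6, -486.0, 282.2]
tcp_rot: [-2.225, 2.216, -0.002]
ft_force: [0.3, -0.4, -0.2]
opening: 12.3
```

carry_out(
  steps=[
    {"ax": 0,"ay": 0,"az": 0,"dx": -19,"dy": -16,"dz": 0,"grip": 1},
    {"ax": 0,"ay": 0,"az": 0,"dx": -19,"dy": -16,"dz": 0,"grip": 1},
    {"ax": 0,"ay": 0,"az": 0,"dx": -19,"dy": -16,"dz": 0,"grip": 1},
    {"ax": 0,"ay": 0,"az": 0,"dx": -19,"dy": -16,"dz": 0,"grip": 1},
    {"ax": 0,"ay": 0,"az": 0,"dx": -19,"dy": -16,"dz": 0,"grip": 1},
  ],
)

```text
clock: 1.3
tcp_pos: [569.4, -297.0, 281.4]
tcp_rot: [-2.221, 2.221, -0.0]
ft_force: [0.4, -0.4, 0.3]
opening: -0.2
```

carry_out(
  steps=[
    {"ax": 0,"ay": 0,"az": 0,"dx": -24,"dy": 0,"dz": 0,"grip": 1},
    {"ax": 0,"ay": 0,"az": 0,"dx": -24,"dy": 0,"dz": 0,"grip": 1},
    {"ax": 0,"ay": 0,"az": 0,"dx": -24,"dy": 0,"dz": 0,"grip": 1},
    {"ax": 0,"ay": 0,"az": 0,"dx": -24,"dy": 0,"dz": 0,"grip": 1},
    {"ax": 0,"ay": 0,"az": 0,"dx": -24,"dy": 0,"dz": 0,"grip": 1},
  ],
)

```text
clock: 1.8
tcp_pos: [568.0, -55.5, 281.5]
tcp_rot: [-2.223, 2.219, 0.0]
ft_force: [1.1, -0.6, 0.5]
opening: -0.3
```

carry_out(
  steps=[
    {"ax": 0,"ay": 0,"az": 0,"dx": -20.6,"dy": 0,"dz": 0,"grip": 1},
    {"ax": 0,"ay": 0,"az": 0,"dx": -20.6,"dy": 0,"dz": 0,"grip": 1},
    {"ax": 0,"ay": 0,"az": 0,"dx": -20.6,"dy": 0,"dz": 0,"grip": 1},
    {"ax": 0,"ay": 0,"az": 0,"dx": -20.6,"dy": 0,"dz": 0,"grip": 1},
    {"ax": 0,"ay": 0,"az": 0,"dx": -20.6,"dy": 0,"dz": 0,"grip": 1},
  ],
)

```text
clock: 2.3
tcp_pos: [566.8, 155.4, 281.4]
tcp_rot: [-2.23, 2.209, 0.005]
ft_force: [0.0, -0.0, 0.8]
opening: 0.0
```

Run:
```python
from h import *
W=cap('wrist','w1.png');print(status.get_obs()['tcp_pos'])
for P in [(508,204,190),(511,150.5,189),(519,98.4,189),(570,150,282)]: print(P,proj(W,P).round(0))
```

```text
[567.30606947 152.68839021 281.19234578]
(508, 204, 190) [219. 278.]
(511, 150.5, 189) [282. 275.]
(519, 98.4, 189) [345. 267.]
(570, 150, 282) [288. 261.]
```

View pics/w1.png

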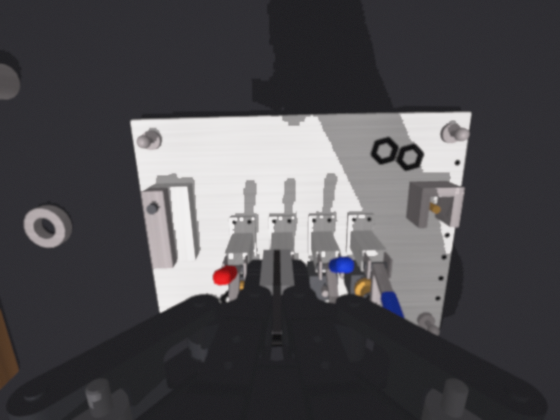

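Wrist view: the far red tip is at (222,274) and the blue one at (343,265), matching my projections within 4 px. The near red is hidden behind the fingers, as expected. I'm going down behind the second red.

carry_out(
  steps=[
    {"ax": 0,"ay": 0,"az": 0,"dx": 0,"dy": 0,"dz": 4,"grip": 1},
    {"ax": 0,"ay": 0,"az": 0,"dx": 0,"dy": 0,"dz": 8,"grip": 1},
    {"ax": 0,"ay": 0,"az": 0,"dx": 0,"dy": 0,"dz": 11.2,"grip": 1},
    {"ax": 0,"ay": 0,"az": 0,"dx": 0,"dy": 0,"dz": 11.2,"grip": 1},
  ],
)

```text
clock: 2.75
tcp_pos: [565.9, 144.2, 164.9]
tcp_rot: [2.214, -2.218, -0.005]
ft_force: [-0.3, -0.8, 0.4]
opening: -0.2
```

carry_out(
  steps=[
    {"ax": 0,"ay": 0,"az": 0,"dx": 0,"dy": 1,"dz": 0,"grip": 1},
    {"ax": 0,"ay": 0,"az": 0,"dx": 0,"dy": 2,"dz": 0,"grip": 1},
    {"ax": 0,"ay": 0,"az": 0,"dx": 0,"dy": 3,"dz": 0,"grip": 1},
    {"ax": 0,"ay": 0,"az": 0,"dx": 0,"dy": 4,"dz": 0,"grip": 1},
    {"ax": 0,"ay": 0,"az": 0,"dx": 0,"dy": 5,"dz": 0,"grip": 1},
  ],
)

```text
clock: 3.25
tcp_pos: [518.6, 147.3, 170.7]
tcp_rot: [-2.219, 2.22, -0.003]
ft_force: [2.5, -0.6, 1.3]
opening: -0.1
```

carry_out(
  steps=[
    {"ax": 0,"ay": 0,"az": 0,"dx": 0,"dy": 0.7,"dz": 0,"grip": 1},
    {"ax": 0,"ay": 0,"az": 0,"dx": 0,"dy": 1.4,"dz": 0,"grip": 1},
    {"ax": 0,"ay": 0,"az": 0,"dx": 0,"dy": 2.1,"dz": 0,"grip": 1},
    {"ax": 0,"ay": 0,"az": 0,"dx": 0,"dy": 2.8,"dz": 0,"grip": 1},
    {"ax": 0,"ay": 0,"az": 0,"dx": 0,"dy": 3.3,"dz": 0,"grip": 1},
  ],
)

```text
clock: 3.75
tcp_pos: [484.8, 146.9, 169.2]
tcp_rot: [2.221, -2.221, 0.0]
ft_force: [1.7, -1.0, 0.0]
opening: -0.1
```

carry_out(
  steps=[
    {"ax": 0,"ay": 0,"az": 0,"dx": 0,"dy": 0.2,"dz": 0,"grip": 1},
    {"ax": 0,"ay": 0,"az": 0,"dx": 0,"dy": 0.4,"dz": 0,"grip": 1},
    {"ax": 0,"ay": 0,"az": 0,"dx": 0,"dy": 0.6,"dz": 0,"grip": 1},
  ],
)

```text
clock: 4.05
tcp_pos: [479.3, 147.1, 169.1]
tcp_rot: [2.221, -2.222, -0.0]
ft_force: [1.6, -0.2, -0.2]
opening: 0.2
```

carry_out(
  steps=[
    {"ax": 0,"ay": 0,"az": 0,"dx": 0,"dy": 0.2,"dz": 0,"grip": 1},
    {"ax": 0,"ay": 0,"az": 0,"dx": 0,"dy": 0.4,"dz": 0,"grip": 1},
    {"ax": 0,"ay": 0,"az": 0,"dx": 0,"dy": 0.4,"dz": 0,"grip": 1},
  ],
)

```text
clock: 4.35
tcp_pos: [475.1, 147.2, 169.2]
tcp_rot: [2.221, -2.221, -0.0]
ft_force: [0.2, 0.2, 0.7]
opening: 0.1
```

carry_out(
  steps=[
    {"ax": 0,"ay": 0,"az": 0,"dx": 0,"dy": 0.1,"dz": 0,"grip": 1},
    {"ax": 0,"ay": 0,"az": 0,"dx": 0,"dy": 0.2,"dz": 0,"grip": 1},
    {"ax": 0,"ay": 0,"az": 0,"dx": 0,"dy": 0.2,"dz": 0,"grip": 1},
  ],
)

```text
clock: 4.65
tcp_pos: [474.1, 147.2, 169.5]
tcp_rot: [-2.22, 2.221, -0.001]
ft_force: [4.2, 1.1, -0.7]
opening: 0.1
```

Run:
```python
from h import *
c=cap('scene');print(status.get_obs()['ft_force'])
cv2.imwrite('pics/s2.png',cv2.resize(c['image'][110:280,180:370],None,fx=4,fy=3.5,interpolation=2)[:,:,::-1])
```

```text
[ 4.47019559 -0.23488734 -0.59722429]
```

View pics/s2.png

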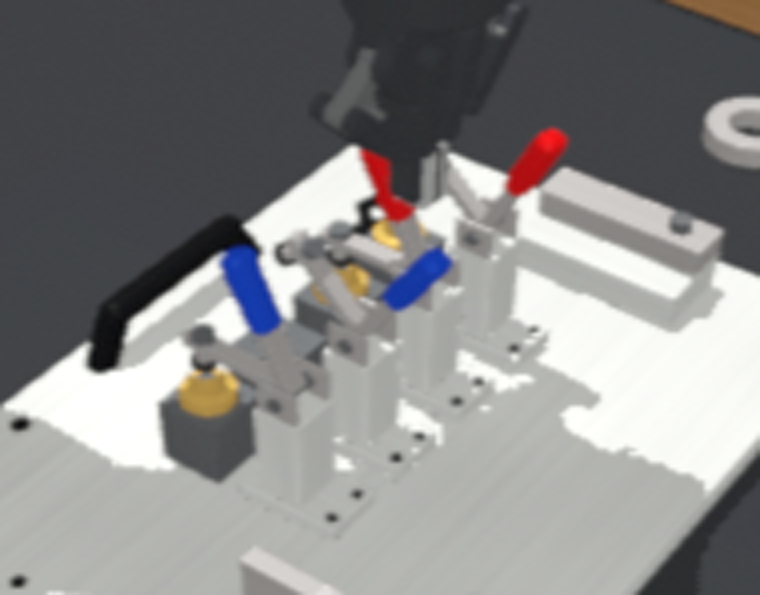

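Scene crop: red B now leans over its part, with its grip at (385,190), parallel to the shut blue one. The force is only just rising, so I'll press until the stop shows.

carry_out(
  steps=[
    {"ax": 0,"ay": 0,"az": 0,"dx": 0,"dy": 0.1,"dz": 0,"grip": 1},
    {"ax": 0,"ay": 0,"az": 0,"dx": 0,"dy": 0.2,"dz": 0,"grip": 1},
    {"ax": 0,"ay": 0,"az": 0,"dx": 0,"dy": 0.2,"dz": 0,"grip": 1},
  ],
)

```text
clock: 5.0
tcp_pos: [473.7, 147.3, 170.0]
tcp_rot: [-2.218, 2.219, -0.004]
ft_force: [9.8, 0.3, -1.9]
opening: 0.3
```

carry_out(
  steps=[
    {"ax": 0,"ay": 0,"az": 0,"dx": 0,"dy": 0.1,"dz": 0,"grip": 1},
    {"ax": 0,"ay": 0,"az": 0,"dx": 0,"dy": 0.1,"dz": 0,"grip": 1},
  ],
)

```text
clock: 5.2
tcp_pos: [473.5, 147.3, 170.2]
tcp_rot: [-2.217, 2.219, -0.005]
ft_force: [10.8, 0.6, -3.5]
opening: 0.2
```

carry_out(
  steps=[
    {"ax": 0,"ay": 0,"az": 0,"dx": 0,"dy": 0.1,"dz": 0,"grip": 1},
    {"ax": 0,"ay": 0,"az": 0,"dx": 0,"dy": 0.2,"dz": 0,"grip": 1},
    {"ax": 0,"ay": 0,"az": 0,"dx": 0,"dy": 0.2,"dz": 0,"grip": 1},
  ],
)

```text
clock: 5.5
tcp_pos: [473.1, 147.4, 170.8]
tcp_rot: [-2.214, 2.217, -0.008]
ft_force: [17.3, 0.7, -3.3]
opening: 0.3
```

carry_out(
  steps=[
    {"ax": 0,"ay": 0,"az": 0,"dx": 0,"dy": -4,"dz": 0,"grip": 1},
    {"ax": 0,"ay": 0,"az": 0,"dx": 0,"dy": -9.2,"dz": 0,"grip": 1},
    {"ax": 0,"ay": 0,"az": 0,"dx": 0,"dy": -9.2,"dz": 0,"grip": 1},
    {"ax": 0,"ay": 0,"az": 0,"dx": 0,"dy": -9.2,"dz": 0,"grip": 1},
  ],
)

```text
clock: 5.9
tcp_pos: [560.0, 146.9, 168.1]
tcp_rot: [2.219, -2.221, -0.003]
ft_force: [-0.7, 0.5, -0.8]
opening: -0.2
```

carry_out(
  steps=[
    {"ax": 0,"ay": 0,"az": 0,"dx": -3,"dy": 0,"dz": 0,"grip": 1},
    {"ax": 0,"ay": 0,"az": 0,"dx": -5.5,"dy": 0,"dz": 0,"grip": 1},
    {"ax": 0,"ay": 0,"az": 0,"dx": -5.5,"dy": 0,"dz": 0,"grip": 1},
  ],
)

```text
clock: 6.2
tcp_pos: [557.7, 206.7, 169.4]
tcp_rot: [-2.228, 2.215, 0.004]
ft_force: [-0.1, 0.6, 0.4]
opening: -0.3
```

carry_out(
  steps=[
    {"ax": 0,"ay": 0,"az": 0,"dx": 0,"dy": 1.2,"dz": 0,"grip": 1},
    {"ax": 0,"ay": 0,"az": 0,"dx": 0,"dy": 2.4,"dz": 0,"grip": 1},
    {"ax": 0,"ay": 0,"az": 0,"dx": 0,"dy": 3.4,"dz": 0,"grip": 1},
    {"ax": 0,"ay": 0,"az": 0,"dx": 0,"dy": 4.2,"dz": 0,"grip": 1},
    {"ax": 0,"ay": 0,"az": 0,"dx": 0,"dy": 5,"dz": 0,"grip": 1},
  ],
)

```text
clock: 6.7
tcp_pos: [510.2, 201.6, 169.9]
tcp_rot: [-2.219, 2.222, -0.002]
ft_force: [1.0, -0.6, 0.7]
opening: 0.3
```

carry_out(
  steps=[
    {"ax": 0,"ay": 0,"az": 0,"dx": 0,"dy": 0.7,"dz": 0,"grip": 1},
    {"ax": 0,"ay": 0,"az": 0,"dx": 0,"dy": 1.4,"dz": 0,"grip": 1},
    {"ax": 0,"ay": 0,"az": 0,"dx": 0,"dy": 2.1,"dz": 0,"grip": 1},
    {"ax": 0,"ay": 0,"az": 0,"dx": 0,"dy": 2.6,"dz": 0,"grip": 1},
    {"ax": 0,"ay": 0,"az": 0,"dx": 0,"dy": 2.9,"dz": 0,"grip": 1},
  ],
)

```text
clock: 7.2
tcp_pos: [480.8, 201.9, 169.1]
tcp_rot: [2.221, -2.221, -0.0]
ft_force: [1.8, 0.4, -0.4]
opening: 0.1
```

carry_out(
  steps=[
    {"ax": 0,"ay": 0,"az": 0,"dx": 0,"dy": 0.2,"dz": 0,"grip": 1},
    {"ax": 0,"ay": 0,"az": 0,"dx": 0,"dy": 0.4,"dz": 0,"grip": 1},
    {"ax": 0,"ay": 0,"az": 0,"dx": 0,"dy": 0.6,"dz": 0,"grip": 1},
    {"ax": 0,"ay": 0,"az": 0,"dx": 0,"dy": 0.7,"dz": 0,"grip": 1},
    {"ax": 0,"ay": 0,"az": 0,"dx": 0,"dy": 0.7,"dz": 0,"grip": 1},
  ],
)

```text
clock: 7.7
tcp_pos: [474.2, 202.2, 169.2]
tcp_rot: [2.221, -2.221, -0.0]
ft_force: [0.3, -0.2, -0.8]
opening: -0.1
```

carry_out(
  steps=[
    {"ax": 0,"ay": 0,"az": 0,"dx": 0,"dy": 0.1,"dz": 0,"grip": 1},
    {"ax": 0,"ay": 0,"az": 0,"dx": 0,"dy": 0.2,"dz": 0,"grip": 1},
    {"ax": 0,"ay": 0,"az": 0,"dx": 0,"dy": 0.2,"dz": 0,"grip": 1},
  ],
)

```text
clock: 8.0
tcp_pos: [472.5, 202.2, 169.3]
tcp_rot: [-2.221, 2.221, -0.0]
ft_force: [1.8, 0.9, -0.5]
opening: -0.2
```

carry_out(
  steps=[
    {"ax": 0,"ay": 0,"az": 0,"dx": 0,"dy": 0.1,"dz": 0,"grip": 1},
    {"ax": 0,"ay": 0,"az": 0,"dx": 0,"dy": 0.2,"dz": 0,"grip": 1},
    {"ax": 0,"ay": 0,"az": 0,"dx": 0,"dy": 0.3,"dz": 0,"grip": 1},
    {"ax": 0,"ay": 0,"az": 0,"dx": 0,"dy": 0.3,"dz": 0,"grip": 1},
  ],
)

```text
clock: 8.4
tcp_pos: [471.8, 202.2, 170.0]
tcp_rot: [-2.217, 2.219, -0.004]
ft_force: [9.7, 0.3, -2.1]
opening: -0.1
```

carry_out(
  steps=[
    {"ax": 0,"ay": 0,"az": 0,"dx": 0,"dy": 0.1,"dz": 0,"grip": 1},
    {"ax": 0,"ay": 0,"az": 0,"dx": 0,"dy": 0.2,"dz": 0,"grip": 1},
    {"ax": 0,"ay": 0,"az": 0,"dx": 0,"dy": 0.2,"dz": 0,"grip": 1},
  ],
)

```text
clock: 8.7
tcp_pos: [471.5, 202.3, 170.5]
tcp_rot: [-2.215, 2.218, -0.006]
ft_force: [14.0, 0.4, -2.9]
opening: 0.2
```

Stop felt, as with red B. One more nudge, then I'll back off, rise and check.

carry_out(
  steps=[
    {"ax": 0,"ay": 0,"az": 0,"dx": 0,"dy": 0.1,"dz": 0,"grip": 1},
    {"ax": 0,"ay": 0,"az": 0,"dx": 0,"dy": 0.1,"dz": 0,"grip": 1},
  ],
)

```text
clock: 8.9
tcp_pos: [471.3, 202.4, 170.8]
tcp_rot: [-2.214, 2.217, -0.007]
ft_force: [15.0, 0.1, -3.5]
opening: -0.2
```

carry_out(
  steps=[
    {"ax": 0,"ay": 0,"az": 0,"dx": 0,"dy": -4,"dz": 0,"grip": 1},
    {"ax": 0,"ay": 0,"az": 0,"dx": 0,"dy": -8,"dz": 0,"grip": 1},
    {"ax": 0,"ay": 0,"az": 0,"dx": 0,"dy": -9,"dz": -4,"grip": 1},
    {"ax": 0,"ay": 0,"az": 0,"dx": 0,"dy": -11,"dz": -8,"grip": 1},
    {"ax": 0,"ay": 0,"az": 0,"dx": 0,"dy": -13,"dz": -12,"grip": 1},
  ],
)

```text
clock: 9.4
tcp_pos: [596.1, 202.1, 290.1]
tcp_rot: [2.22, -2.22, -0.003]
ft_force: [1.3, 0.4, -0.2]
opening: 0.0
```

carry_out(
  steps=[
    {"ax": 0,"ay": 0,"az": 0,"dx": 0,"dy": -4,"dz": -4,"grip": 1},
    {"ax": 0,"ay": 0,"az": 0,"dx": 0,"dy": -8,"dz": -6,"grip": 1},
    {"ax": 0,"ay": 0,"az": 0,"dx": 0,"dy": -10,"dz": -6,"grip": 1},
    {"ax": 0,"ay": 0,"az": 0,"dx": 0,"dy": -10,"dz": -6,"grip": 1},
  ],
)

```text
clock: 9.8
tcp_pos: [698.1, 201.3, 347.9]
tcp_rot: [2.218, -2.223, -0.001]
ft_force: [-1.3, 0.1, -0.7]
opening: -0.2
```

Run:
```python
from h import *
S=cap('scene');T=cap('top');print(status.get_obs()['ft_force'])
a=cv2.resize(S['image'][120:250,200:350],(600,520),interpolation=2);b=cv2.resize(T['image'][235:315,155:305],(600,320),interpolation=2)
cv2.imwrite('pics/fin.png',cv2.resize(np.vstack([a,b]),None,fx=.71,fy=.71)[:,:,::-1])
for c,box in((S,(220,130,340,230)),(T,(150,220,300,310))):
  h=cv2.cvtColor(c['image'],cv2.COLOR_RGB2HSV)
  for nm,m in(('r',(h[...,0]<8)|(h[...,0]>172)),('b',(h[...,0]>105)&(h[...,0]<130))):
    m=m&(h[...,1]>150)&(h[...,2]>60);z=np.zeros(m.shape,np.uint8);x0,y0,x1,y1=box;z[y0:y1,x0:x1]=m[y0:y1,x0:x1]
    n,l,st,ce=cv2.connectedComponentsWithStats(z);print(nm,[(st[i].tolist(),ce[i].round(1).tolist()) for i in range(1,n) if st[i,4]>15])
```

```text
[-0.26927134  0.17413279  0.16474599]
r [([286, 135, 14, 24, 199], [292.3, 145.9]), ([271, 150, 13, 23, 169], [276.7, 161.1])]
b [([236, 180, 14, 25, 190], [242.2, 191.9]), ([276, 181, 17, 17, 137], [283.8, 189.2])]
r []
b [([268, 275, 9, 16, 102], [272.1, 282.0])]
```

View pics/fin.png

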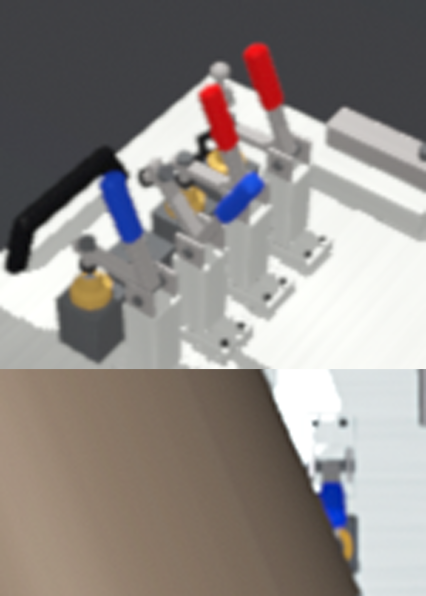

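Scene crop: both red levers now lean over their parts with arms level, parallel to the shut blue one. The open blue is unmoved, its centroid within 0.2 px. The arm hides the top view, so one numeric check in the scene view, then hand in.

Run:
```python
from h import *
S=cap('scene')
for p in [(242.2,191.9),(276.7,161.1),(292.3,145.9)]: print(plane(S,*p,172).round(1))
o=status.get_obs();print(o['clock'],o['qd'].round(3).max(),o['ft_force'].round(1))
ctrl.sign_off()
```

```text
[460.   45.8 172. ]
[456.3 147.5 172. ]
[452.2 201.8 172. ]
9.95 0.008 [-1.   0.2 -0.9]
the job is handed in; nothing more can be done
```

Both red clamps are shut on their brass parts, and I handed the job in at about 10 s. I pushed each red grip over with shut fingers, about 55 mm above its hinge, until it stalled on its stop at 17 N (red B) and 15 N (red A). Then I backed the arm clear.

**Last checks:**
- **Red clamps:** in the scene view both red grips lean over their parts like the shut blue one. Their centres lie within about 3 mm of a straight row with it (x = 460, 456 and 452 mm; y spacing 102 and 54 mm).
- **Blue clamps:** the centres of both blue grips moved no more than 0.2 px in the scene view.
- **Not checked:** the arm hid both red clamps and the open blue one in the final top view. The closing angle of the reds therefore rests on the scene view and on the stall at the stop. My first move call was rejected for its format before the arm moved.

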